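# Offer up the magnolia insert to the yosegi box

## Robot

A 6-joint arm with a two-finger parallel gripper is mounted at the origin on the work surface. World frame = base frame: x ahead of the robot, y to its left, z up, the work surface at z = 0. Lengths are in m, angles in rad, forces in N, time in s.
With the tool pointing down it reaches from about 0.35 to 0.85 m from the base axis. Payload 8.1 kg.
Tool frame: the origin (TCP) lies at the very end of the fingers, on their centre line; the grasp point (between the pads) lies 19 mm behind it; z points along the fingers, y is the direction in which the jaws open and shut (so a half turn about z gives the same grasp; the last joint's range is limited). The gripper opens to 93 mm and grips with 3 to 60 N. Pads are 15 mm wide; open, the fingers measure 128 mm over their backs; the gripper's body (75 mm by 188 mm) begins 65 mm behind the grasp point.
Start: joints at [1.088, 0.13, 1.488, -0, 1.523, -0.085], TCP at [0.232, 0.553, 0.187] pointing down, gripper open.
Joint ranges: [-2.96, 2.96], [-0.89, 2.26], [0.02, 2.5], [-1.34, 4.48], [0, 2.73], [-2.66, 2.66]. Speed limits (rad/s): [2.39, 2.39, 2.79, 3.14, 3.14, 3.14].

## Interface

Orientations are given as a rotation vector (axis times angle).
In Python, from plant import * gives the robot as it stands.
- The arm moves only by the tool apply_moves, never from a script. Its argument "commands" is one flat list of numbers, 7 for each row, row after row: the shift along the world's x, y, z in cm, then the turn, a rotation vector about the world's x, y, z in rad, then the finger opening in cm, from 0 to 9.3. A call has 1 to 8 rows; each row shifts and turns the pose as measured when the row begins; what a row does not reach is not made up. A row lasts 1/8 s, in which the tool goes at most 62.5 mm and 10.7 degrees, less where a joint would pass 70% of its speed; a pose out of reach is approached as far as the arm can. A call with a gripper value outside its range is refused whole. The fingers move at their own pace and stop on an object; "squeeze" is the grip in N (left out, the last holds). Time passes only in rows, so rows that do not move let the fingers close. It gives the time, the measured TCP pose, the force and the opening at its end, in the units of the state.
- read_state(): the state, without advancing time (a new reading comes with each control period).
- read_camera(name): name is "scene" or "top" or "wrist"; returns (picture, depth): 384x512x3 uint8, blue, green, red; 384x512 float32, m along the optical axis (not along the pixel's ray), 0 where there is no reading.
- camera_model(name): a dict with "intrinsics" (3x3 intrinsics, pixels), "R" (3x3) and "t" (3): a world point X has camera coordinates R X + t. Camera axes: x right, y down, z forward; pixel columns grow to the right and rows downward; lengths in m; the calibration is good to about 2 mm. A picture is of the moment at which its call begins: read the wrist's pose just before it. camera_model takes no time and is no camera call; for the wrist camera it gives the pose at the moment of the call.
- close_job(): hands the job in, once; it reports no verdict.
Trained networks look in the newest picture that a camera, given by its name, has taken for a name from the list of things; names that differ only in an ending like _2 or _b are one class to them, and where a whole thing is asked for, a point or a joint stands for the part that bears it (a point fixed in the world has none). Each returns a list of dicts, best first, with "conf" (0 to 1); they miss things now and then, are a little off and sometimes report something else, mostly with a low value. They report only what shows in the picture. A call takes as long as a camera call. They do not tell look-alikes from the thing itself.
- find_in(query, camera): "point" ([x, y, z] in m, in the coordinates of the camera as it stood for that picture, good to about 4 mm: the middle of the surface that is visible of it).
- cut_out(query, camera): "mask" (384x512 bool, what is visible of it).
- spot_point(query, camera): "point" ([x, y, z] in m, in the coordinates of the camera as it stood for that picture, good to about 4 mm: a listed point, or the origin of a listed thing).
The state is a dict: "t": time; "q": joint angles; "dq": joint speeds; "joint_torque": joint torques, N m; "tool_pos": TCP position; "orientation": TCP orientation; "force": force on the tool from outside, world axes, zero at the start; "wrist_torque": the same for the moment, N m; "opening": finger opening in m.
Only numpy, scipy, OpenCV 4.12 (cv2) and the standard library are available. Lean on these libraries where they do the work, as an engineer would, in place of code of your own. Each camera call takes 0.05 s, during which the arm holds its last target. There are 200 camera calls.

## Task

Take the ebony lid off the striped box on the turntable and lay it down flat, right way up, in the felt-lined tray. Then pick up the pale magnolia insert, carry it over the block that is curing in its clamps, and offer it up to the open box: hold it level, open side up, about a centimetre above the rim, centred and square over the mouth and not touching the box at any time, so that I can sight the gap all round. Finish still holding it there; do not drop anything, leave the box standing where it is on its turntable, do not touch the clamped block, and leave the brass feet and the wax tin alone.

Things in the scene. Friction and masses are not known exactly. Their poses are not given: they have to be found in the camera images.
- box: Yosegi box in brown and cream striped wood, 109 (x) by 71 (y) by 62 mm high, open at the top under its lid, loose, 0.4 kg, standing on the turntable with its underside 30 mm above the counter. Origin: centre of its underside; x along the long side, z up. The mouth is 95 by 57 mm, the walls are 7 mm thick.
- box_mouth (a point): Centre of the box's mouth at the height of its rim, 62 mm above the box's underside (92 mm above the counter); same axes as the box.
- lid: Nearly black ebony lid, loose on the box, about 0.09 kg. Plate 109 (x) by 71 (y) by 7 mm; under it a 92 by 54 mm plug sits 3 mm down in the mouth; in the middle on top a dark brown bar pull 44 (x) by 12 (y), 20 mm high. Origin: centre of the plug's underside (89 mm above the counter when on the box); plate top 10 mm, pull top 30 mm above it; x along the long side and the pull.
- lid_tray: Shallow dark wooden tray lined with grey felt, fixed on the counter, 137 (x) by 99 (y) mm outside, 125 by 87 mm inside, walls 14 mm high. Origin: centre of its underside on the counter; x along the long side.
- tray_floor (a point): Centre of the felt in the lid tray, 7 mm above the counter; same axes as the tray. A lid lying flat in the tray, long side along the tray's long side, has its origin at this height.
- insert: Pale magnolia wood insert for the box: an open tray 92 (x) by 54 (y) by 36 mm high, walls 4 mm, with one partition across its middle (at x = 0, spanning y). It stands on the counter, open side up, about 0.07 kg; it can be taken from above across its 54 mm width at the partition. Origin: centre of its underside; x along the long side.
- glueup: Laminated block curing in two F-clamps, fixed on the counter, between the box on one side and the tray and insert on the other. Block 290 mm long (x), 50 wide (y), 72 high with its caul; the clamps, 65 mm either side of the middle, reach 45 mm from the middle line, their handles 158 mm high. Origin: its middle, on the counter; x along the block.
- turntable: Brass turntable 180 mm across, its top 30 mm above the counter; the platter spins easily on a ball race (friction 0.02 N m), the base is fixed. Origin: its centre, on the counter.
- foot0: Domed brass box foot, loose, 23 mm across, 13 mm high, on the counter; to be left alone. Origin: centre of its underside.
- foot1: Second brass box foot, the same.
- foot2: Third brass box foot, the same.
- wax_tin: Round flat steel wax tin, loose, 70 mm across, 27 mm high, on the counter; to be left alone. Origin: centre of its underside.
Not all that is in view belongs to the job. What is shaped like the insert but green or orange is not meant.

How it is judged:
By the outcome, as a careful person would: the job done as asked, in the order asked, and still so for the second after the job is handed in, while the arm keeps its last pose, push and grip.
It also fails if it takes over 72 s, if anything falls off the work surface, if the arm or the gripper's body presses on something with over 40 N, if the wrist force passes 120 N, or if a joint passes its speed limit or range.

## Working session

There is one attempt and no reset: what is moved stays moved. The work goes in short steps, Python scripts to look and compute and a tool call to move; the robot and the scene stay as the last step left them, time stands still between calls to the robot, and variables do not carry over. Pictures are saved under pics/ and viewed, about 8 in all and at most 12, crops included, and the job is handed in when it is done.

Besides the shell and the picture viewer there is one more tool, called after "Call:" by a JSON object that holds its "fn" and its "kwargs", one argument or row to a line. apply_moves: Moves the arm, as the interface text tells. Its arguments: {"type":"object","properties":{"commands":{"type":"array"},"squeeze":{"type":"number"}},"required":["commands"]}

```bash
mkdir -p pics; ls; cat > h.py <<'E'
from plant import *
import numpy as np, cv2
from scipy.spatial.transform import Rotation as Ro
def w(cm,p): return np.asarray(cm["R"]).T@(np.asarray(p)-np.asarray(cm["t"]))
def cloud(cm,d):
    K=np.asarray(cm["intrinsics"]); v,u=np.indices(d.shape)
    P=np.stack([(u-K[0,2])/K[0,0]*d,(v-K[1,2])/K[1,1]*d,d],-1)
    return (P-np.asarray(cm["t"]))@np.asarray(cm["R"])
def px(cm,X):
    c=np.asarray(cm["R"])@np.asarray(X)+np.asarray(cm["t"]); k=np.asarray(cm["intrinsics"])@c; return (k[:2]/k[2]).round().astype(int)
E
python3 - <<'E'
from h import *
s=read_state(); print(s)
for n in ("scene","top"):
    p,d=read_camera(n); cm=camera_model(n); cv2.imwrite(f"pics/{n}0.png",p); np.save(f"{n}0.npy",d)
    print(n,cm)
    for q in ("lid","box","lid_tray","tray_floor","insert","glueup","turntable","foot0","wax_tin"):
        for r in spot_point(q,n)[:4]: print(q,round(r["conf"],2),w(cm,r["point"]).round(3),px(cm,w(cm,r["point"])))
E
```

```text
pics
{'t': 0.0, 'q': array([ 1.08760675e+00,  1.31131618e-01,  1.48926537e+00, -6.33459366e-06,
        1.52298279e+00, -8.53932685e-02]), 'dq': array([-0.00011466,  0.00185452,  0.00116912, -0.00098812,  0.00040506,
       -0.0014861 ]), 'joint_torque': array([ 1.09617024e-03, -5.59848225e+01, -4.91754377e+01,  7.68714887e-02,
        3.57802736e-02, -1.40565730e-04]), 'tool_pos': array([0.23212501, 0.55261489, 0.18631278]), 'orientation': array([-6.20646644e-01, -3.07916935e+00,  2.69687848e-03]), 'force': array([ 0.49365454, -0.2230362 , -0.06921614]), 'wrist_torque': array([-0.02670292,  0.0006727 , -0.00194158]), 'opening': 0.09283045652483535}
scene {'intrinsics': array([[444.98901407,   0.        , 252.68248067],
       [  0.        , 444.98901407, 190.01670448],
       [  0.        ,   0.        ,   1.        ]]), 'R': array([[-0.29145936,  0.95638612,  0.01941719],
       [ 0.6193028 ,  0.20412552, -0.75815355],
       [-0.72905108, -0.20894583, -0.6517869 ]]), 't': array([ 0.2284024 , -0.21906761,  1.53565084])}
lid 0.61 [0.588 0.192 0.092] [360 240]
box 0.65 [ 0.511  0.003
[... 939 characters left out ...]
rray([-0.11065343,  0.46609   ,  1.27454052])}
lid 0.76 [0.586 0.196 0.085] [130 135]
box 0.57 [0.585 0.196 0.029] [135 138]
lid_tray 0.78 [ 0.633 -0.272 -0.002] [314 123]
lid_tray 0.62 [0.588 0.199 0.   ] [137 139]
tray_floor 0.68 [ 0.635 -0.277  0.004] [316 122]
insert 0.88 [ 0.291 -0.222 -0.004] [296 252]
insert 0.81 [ 0.437 -0.175 -0.002] [278 196]
insert 0.76 [ 0.361 -0.356 -0.001] [346 226]
glueup 0.71 [0.509 0.003 0.001] [210 169]
glueup 0.67 [0.407 0.232 0.002] [123 207]
turntable 0.59 [0.591 0.198 0.003] [137 138]
foot0 0.54 [0.407 0.228 0.002] [124 208]
foot0 0.48 [ 0.401  0.109 -0.   ] [170 210]
foot0 0.42 [0.396 0.161 0.002] [150 212]
wax_tin 0.96 [ 0.493 -0.438 -0.003] [376 176]
```

```bash
python3 - <<'E'
from h import *
p=cv2.imread("pics/top0.png"); cv2.imwrite("pics/top0c.png",cv2.resize(p[80:290,80:420],None,fx=2.3,fy=2.3,interpolation=cv2.INTER_CUBIC))
E
```

```text
(no output)
```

View pics/scene0.png

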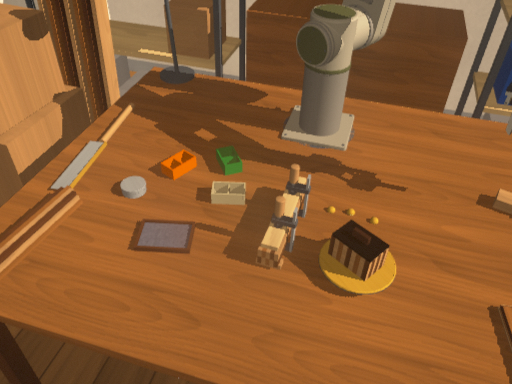

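View pics/top0c.png

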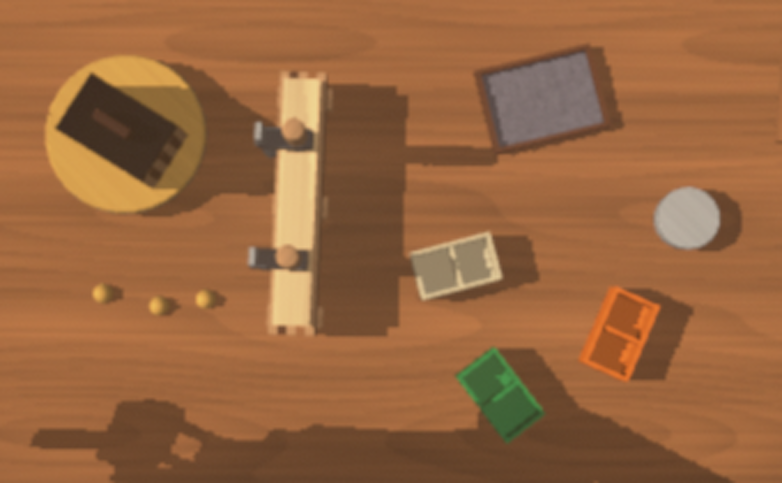

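The scene has three insert shapes: pale at scene px (228,195) / top px (278,196), green at (230,160) / (296,252), and orange at (179,165) / (346,226). I choose the pale one at about (0.44, -0.176). The lidded box is at top px (130,135), and the tray at (314,123). Next I'll measure yaws.

```bash
cat >> h.py <<'E'
def rect(X,c,r,z0,z1):
    m=(np.hypot(X[...,0]-c[0],X[...,1]-c[1])<r)&(X[...,2]>z0)&(X[...,2]<z1)
    P=X[m]; (cx,cy),(a,b),th=cv2.minAreaRect((P[:,:2]*1000).astype(np.float32))
    if a<b: a,b,th=b,a,th+90
    return (round(cx,1),round(cy,1)),(round(a,1),round(b,1)),round((th+90)%180-90,1),"medz",np.median(P[:,2]).round(4),len(P)
E
python3 - <<'E'
from h import *
d=np.load("top0.npy"); cm=camera_model("top"); X=cloud(cm,d)
print("lid",rect(X,(.586,.196),.08,.093,.106)); print("pull",rect(X,(.586,.196),.05,.110,.13))
print("ins",rect(X,(.44,-.176),.07,.028,.045)); print("tray",rect(X,(.634,-.274),.1,.010,.022))
print("tt",rect(X,(.59,.197),.11,.02,.036))
print("table",np.median(X[...,2][200:220,230:260]))
print(camera_model("wrist"),read_state()["tool_pos"])
E
```

```text
lid ((584.4, 192.9), (111.0, 71.7), 58.7, 'medz', np.float64(0.0987), 1178)
pull ((583.9, 192.0), (43.9, 12.0), 59.0, 'medz', np.float64(0.1182), 95)
ins ((440.2, -174.5), (92.2, 54.2), -74.7, 'medz', np.float64(0.0351), 206)
tray ((633.8, -275.6), (137.9, 100.0), -76.0, 'medz', np.float64(0.0127), 507)
tt ((588.4, 196.9), (178.5, 177.9), -62.7, 'medz', np.float64(0.0295), 2294)
table -0.0003346047209260259
{'intrinsics': array([[301.83430087,   0.        , 261.76113593],
       [  0.        , 301.83430087, 194.66348737],
       [  0.        ,   0.        ,   1.        ]]), 'R': array([[ 3.87028809e-01,  9.22067615e-01,  1.23773961e-04],
       [ 8.88983957e-01, -3.73177897e-01,  2.65416240e-01],
       [ 2.44777909e-01, -1.02613698e-01, -9.64133914e-01]]), 't': array([-0.60117249, -0.03339942,  0.38969799])} [0.23238616 0.55316904 0.18733162]
```

The fits match the given sizes: lid 111x72 at 59°, insert 92x54 at -74.7°, tray 138x100 at -76°. I'll move above the lid, with the jaws turned to -31°.

Call:
{"fn": "apply_moves", "kwargs": {
  "commands": [3.5, -3.6, 0.6, 0, 0, -0.171, 5, 3.5, -3.6, 0.6, 0, 0, -0.171, 5, 3.5, -3.6, 0.6, 0, 0, -0.171, 5, 3.5, -3.6, 0.6, 0, 0, -0.171, 5, 3.5, -3.6, 0.6, 0, 0, -0.171, 5, 3.5, -3.6, 0.6, 0, 0, -0.171, 5, 3.5, -3.6, 0.6, 0, 0, -0.171, 5, 3.5, -3.6, 0.6, 0, 0, -0.171, 5],
  "squeeze": 15
}}

```text
t: 2.0
tool_pos: [0.5168, 0.258, 0.2368]
orientation: [-2.463, -1.95, -0.003]
force: [0.9, 0.5, 0.6]
opening: 0.0496
```

```bash
cat >> h.py <<'E'
def go(p=None,jaw=None):
    s=read_state(); M=Ro.from_rotvec(s["orientation"]).as_matrix(); y=M[:,1]; j=np.degrees(np.arctan2(y[1],y[0]))
    print("t",round(s["t"],2),"tcp",s["tool_pos"].round(4),"jaw",j.round(1),"zax",M[:,2].round(4),"open",round(s["opening"],4),"F",s["force"].round(1),"q",np.round(s["q"],2))
    if p is not None: print("d cm",((np.array(p)-s["tool_pos"])*100).round(2))
    if jaw is not None:
        dz=(jaw-j+90)%180-90; T=Ro.from_euler('z',dz,degrees=True).as_matrix()@M
        up=np.cross(T[:,2],[0,0,-1]); T=Ro.from_rotvec(up).as_matrix()@T
        print("turn",Ro.from_matrix(T@M.T).as_rotvec().round(3))
E
python3 -c "
from h import *
go((.584,.1925,.235),-31)"
```

```text
t 2.0 tcp [0.5168 0.258  0.2368] jaw -13.3 zax [ 0.0016  0.0015 -1.    ] open 0.0496 F [0.9 0.5 0.6] q [0.37 0.05 1.48 0.   1.61 0.6 ]
d cm [ 6.72 -6.55 -0.18]
turn [-0.001  0.002 -0.31 ]
```

Call:
{"fn": "apply_moves", "kwargs": {
  "commands": [3.4, -3.3, 0, 0, 0, -0.16, 5, 3.4, -3.3, 0, 0, 0, -0.16, 5, 0, 0, 0, 0, 0, 0, 5]
}}

```text
t: 2.38
tool_pos: [0.5891, 0.1864, 0.2375]
orientation: [2.754, 1.508, 0.006]
force: [-0.1, 1.2, -0.0]
opening: 0.0499
```

```bash
python3 - <<'E'
from h import *
go((.584,.1925,.235),-31)
cm=camera_model("wrist"); p,d=read_camera("wrist"); cv2.imwrite("pics/w1.png",p); X=cloud(cm,d)
print("lid",rect(X,(.586,.196),.08,.093,.106)); print("pull",rect(X,(.586,.196),.05,.112,.13))
E
```

```text
t 2.38 tcp [0.5891 0.1864 0.2375] jaw -32.6 zax [ 3.9e-03  6.0e-04 -1.0e+00] open 0.0499 F [-0.1  1.2 -0. ] q [ 0.22  0.16  1.37 -0.    1.61  0.79]
d cm [-0.51  0.61 -0.25]
turn [-0.001  0.004  0.028]
lid ((587.3, 193.5), (108.9, 70.7), 58.6, 'medz', np.float64(0.0989), 5393)
pull ((587.1, 193.4), (44.3, 11.7), 57.4, 'medz', np.float64(0.1187), 452)
```

View pics/w1.png

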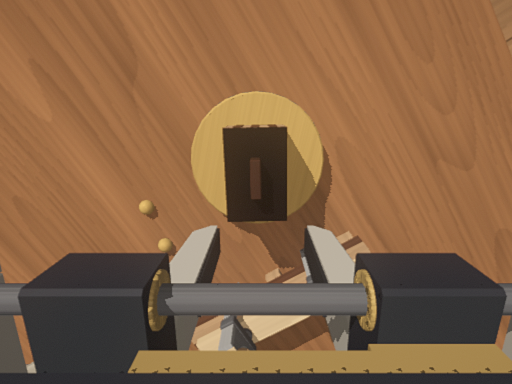

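The wrist picture shows the lid at px (255,175) and the pull at (255,178), squared to the jaws. The mean of the two fits is (0.5857, 0.193), so I'll descend in two steps.

Call:
{"fn": "apply_moves", "kwargs": {
  "commands": [-0.34, 0.66, -3, 0, 0.004, 0.02, 5, 0, 0, -4, 0, 0, 0, 5, 0, 0, -2, 0, 0, 0, 5, 0, 0, 0, 0, 0, 0, 5]
}}

```text
t: 2.92
tool_pos: [0.5828, 0.1983, 0.1472]
orientation: [-2.729, -1.553, -0.004]
force: [-0.4, 0.8, 0.9]
opening: 0.0503
```

```bash
python3 -c "
from h import *
go((.5857,.193,.1025),-31.3)"
```

```text
t 2.92 tcp [0.5828 0.1983 0.1472] jaw -30.7 zax [ 0.0011  0.0033 -1.    ] open 0.0503 F [-0.4  0.8  0.9] q [0.24 0.19 1.5  0.   1.45 0.78]
d cm [ 0.29 -0.53 -4.47]
turn [-0.003  0.001 -0.01 ]
```

Call:
{"fn": "apply_moves", "kwargs": {
  "commands": [0.28, -0.5, -1, 0, 0, -0.01, 5, 0, 0, -1, 0, 0, 0, 5, 0, 0, -0.8, 0, 0, 0, 5, 0, 0, 0, 0, 0, 0, 5]
}}

```text
t: 3.42
tool_pos: [0.5877, 0.1938, 0.1213]
orientation: [-2.737, -1.54, -0.012]
force: [-0.8, 0.4, -0.5]
opening: 0.0498
```

```bash
python3 -c "
from h import *
go((.5857,.193,.1025),-31.3)"
```

```text
t 3.42 tcp [0.5877 0.1938 0.1213] jaw -31.3 zax [ 0.0064  0.0046 -1.    ] open 0.0498 F [-0.8  0.4 -0.5] q [0.23 0.21 1.52 0.   1.4  0.78]
d cm [-0.2  -0.08 -1.88]
turn [-0.005  0.006 -0.   ]
```

Call:
{"fn": "apply_moves", "kwargs": {
  "commands": [-0.15, -0.05, -0.9, -0.004, 0.005, 0, 4, 0, 0, -0.8, 0, 0, 0, 3.5, 0, 0, 0, 0, 0, 0, 3.5]
}}

```text
t: 3.8
tool_pos: [0.5864, 0.1933, 0.1036]
orientation: [2.738, 1.54, 0.003]
force: [-0.8, 0.8, -0.0]
opening: 0.035
```

```bash
python3 -c "
from h import *
go((.5857,.193,.1025),-31.3)"
```

```text
t 3.8 tcp [0.5864 0.1933 0.1036] jaw -31.3 zax [ 1.6e-03  4.0e-04 -1.0e+00] open 0.035 F [-0.8  0.8 -0. ] q [0.24 0.23 1.54 0.   1.38 0.78]
d cm [-0.07 -0.03 -0.11]
turn [-0.     0.002 -0.   ]
```

Call:
{"fn": "apply_moves", "kwargs": {
  "commands": [-0.05, 0, -0.08, 0, 0, 0, 2, 0, 0, 0, 0, 0, 0, 1.6, 0, 0, 0, 0, 0, 0, 1.3, 0, 0, 0, 0, 0, 0, 0.9, 0, 0, 0, 0, 0, 0, 0.9, 0, 0, 0, 0, 0, 0, 0.6],
  "squeeze": 15
}}

```text
t: 4.55
tool_pos: [0.5864, 0.1935, 0.1036]
orientation: [2.737, 1.54, 0.005]
force: [-0.3, -0.6, 0.1]
opening: 0.0063
```

Call:
{"fn": "apply_moves", "kwargs": {
  "commands": [0, 0, 0.4, 0, 0, 0, 0.6, 0, 0, 0.5, 0, 0, 0, 0.6, 0, 0, 2, 0, 0, 0, 0.6, 0, 0, 3, 0, 0, 0, 0.6, 0, 0, 4, 0, 0, 0, 0.6, 0, 0, 4, 0, 0, 0, 0.6, 0, 0, 1, 0, 0, 0, 0.6],
  "squeeze": 20
}}

```text
t: 5.42
tool_pos: [0.5859, 0.1933, 0.2632]
orientation: [2.737, 1.539, 0.009]
force: [0.2, 0.2, -0.5]
opening: 0.0059
```

```bash
python3 - <<'E'
from h import *
go((.634,-.2756,.26),13.5)
p,d=read_camera("scene"); cm=camera_model("scene")
w2,dw=read_camera("wrist"); 
cv2.imwrite("pics/c1.png",np.hstack([cv2.resize(p[180:310,270:430],(480,390)),w2[:384,100:412]]))
E
```

```text
t 5.42 tcp [0.5859 0.1933 0.2632] jaw -31.3 zax [ 0.0059  0.0015 -1.    ] open 0.0059 F [ 0.2  0.2 -0.5] q [0.24 0.15 1.33 0.   1.66 0.78]
d cm [  4.81 -46.89  -0.32]
turn [-0.004  0.005  0.782]Traceback (most recent call last):
  File "<stdin>", line 5, in <module>
    return _nx.concatenate(arrs, 1, dtype=dtype, casting=casting)
           ~~~~~~~~~~~~~~~^^^^^^^^^^^^^^^^^^^^^^^^^^^^^^^^^^^^^^^
ValueError: all the input array dimensions except for the concatenation axis must match exactly, but along dimension 0, the array at index 0 has size 390 and the array at index 1 has size 384
```

The opening is 6 mm, less than the 12 mm pull, so the grasp failed. I'll look again.

```bash
python3 - <<'E'
from h import *
cm=camera_model("wrist"); w2,dw=read_camera("wrist"); X=cloud(cm,dw)
print("lid",rect(X,(.586,.196),.08,.093,.106)); print("pull",rect(X,(.586,.196),.05,.112,.13))
p,d=read_camera("scene")
cv2.imwrite("pics/c1.png",np.hstack([cv2.resize(p[160:310,270:430],(410,384)),w2[:,80:432]]))
print(px(cm,read_state()["tool_pos"]))
E
```

```text
lid ((587.5, 193.3), (109.1, 71.1), 58.6, 'medz', np.float64(0.0989), 4794)
pull ((587.8, 193.5), (43.4, 10.5), 58.7, 'medz', np.float64(0.1187), 377)
[257 223]
```

View pics/c1.png

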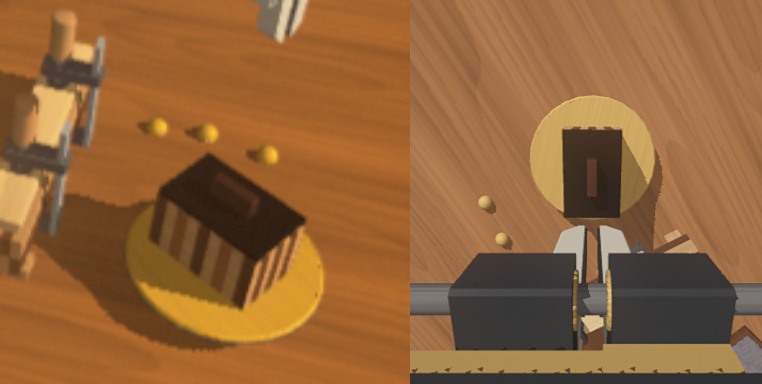

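The lid is still on the box (wrist px ~(255,175)), and the fingers are empty. In the scene view the fingertip shows at about (380,176), but my TCP projection is (375,182). I'll measure the fingertips directly.

```bash
python3 - <<'E'
from h import *
s=read_state(); t=s["tool_pos"]; print(t, s["q"])
for n in ("scene","top","wrist"):
    cm=camera_model(n); p,d=read_camera(n); X=cloud(cm,d); 
    m=(np.abs(X[...,0]-t[0])<.09)&(np.abs(X[...,1]-t[1])<.09)&(X[...,2]>.2)&(X[...,2]<.36)&(d>0)
    P=X[m]; print(n,"px tcp",px(cm,t),len(P))
    if len(P):
        z=P[:,2]; 
        for a in np.arange(np.floor(z.min()*100)/100,.36,.01):
            Q=P[(z>=a)&(z<a+.01)]
            if len(Q): print(round(a,2),len(Q),Q.min(0).round(3)[:2],Q.max(0).round(3)[:2],Q.mean(0).round(3)[:2])
E
```

```text
[0.58373845 0.19280281 0.256739  ] [2.35558090e-01 1.55132736e-01 1.33583326e+00 1.03612800e-04
 1.65298623e+00 7.81550119e-01]
scene px tcp [375 184] 334
0.28 13 [0.58  0.182] [0.6   0.206] [0.589 0.198]
0.29 55 [0.577 0.176] [0.605 0.208] [0.594 0.193]
0.3 64 [0.575 0.175] [0.606 0.208] [0.595 0.191]
0.31 68 [0.573 0.175] [0.606 0.209] [0.594 0.194]
0.32 46 [0.576 0.184] [0.608 0.208] [0.594 0.196]
0.33 52 [0.575 0.185] [0.607 0.209] [0.593 0.197]
0.34 36 [0.582 0.186] [0.607 0.204] [0.597 0.195]
top px tcp [113 122] 29
0.28 4 [0.575 0.18 ] [0.588 0.189] [0.582 0.183]
0.29 14 [0.566 0.178] [0.588 0.193] [0.576 0.186]
0.3 5 [0.582 0.181] [0.584 0.186] [0.583 0.183]
0.31 2 [0.582 0.181] [0.583 0.185] [0.583 0.183]
0.32 1 [0.587 0.194] [0.587 0.194] [0.587 0.194]
0.34 2 [0.582 0.185] [0.583 0.186] [0.583 0.186]
0.35 1 [0.582 0.182] [0.582 0.182] [0.582 0.182]
wrist px tcp [259 223] 2054
0.28 42 [0.582 0.195] [0.6   0.206] [0.59 0.2 ]
0.29 319 [0.575 0.192] [0.605 0.21 ] [0.59  0.201]
0.3 471 [0.575 0.186] [0.606 0.21 ] [0.59 0.2 ]
0.31 523 [0.574 0.191] [0.606 0.21 ] [0.59  0.201]
0.32 348 [0.574 0.189] [0.606 0.21 ] [0.59 0.2 ]
0.33 197 [0.582 0.193] [0.597 0.205] [0.59 0.2 ]
0.34 111 [0.578 0.184] [0.595 0.204] [0.59  0.199]
0.35 43 [0.577 0.183] [0.591 0.197] [0.584 0.189]
```

```bash
python3 - <<'E'
from h import *
for k in range(3):
    for n in ("wrist","scene"):
        s=read_state(); t=s["tool_pos"]; cm=camera_model(n); p,d=read_camera(n); X=cloud(cm,d)
        m=(np.abs(X[...,0]-t[0])<.03)&(np.abs(X[...,1]-t[1])<.03)&(X[...,2]>.2)&(X[...,2]<.36)&(d>0)
        P=X[m]; print(round(s["t"],2),n,t.round(4),"tipz",np.sort(P[:,2])[[0,5,15]].round(4))
cm=camera_model("wrist"); M=Ro.from_rotvec(s["orientation"]).as_matrix()
C=-np.asarray(cm["R"]).T@np.asarray(cm["t"]); print("cam in tool",M.T@(C-t))
Pl=(P-t)@M
print("tip pts tool frame (scene)",Pl[np.argsort(P[:,2])[:12]].round(4))
p,d=read_camera("wrist"); X=cloud(cm,d).reshape(-1,3); L=(X-t)@M
for z in (-.03,-.04,-.05,-.06):
    b=L[(abs(L[:,2]-z)<.005)&(abs(L[:,0])<.03)&(abs(L[:,1])<.04)]
    if len(b): print(z,len(b),"x",b[:,0].min().round(4),b[:,0].max().round(4),"y",b[:,1].min().round(4),b[:,1].max().round(4), np.round(np.quantile(b[:,1],[.25,.5,.75]),4))
E
```

```text
5.78 wrist [0.5832 0.1927 0.2555] tipz [0.2862 0.2876 0.2883]
5.83 scene [0.5833 0.1927 0.2558] tipz [0.2845 0.2857 0.2893]
5.88 wrist [0.5835 0.1927 0.2561] tipz [0.287  0.2876 0.2888]
5.92 scene [0.5836 0.1927 0.2565] tipz [0.2835 0.2872 0.2902]
5.97 wrist [0.5838 0.1928 0.2568] tipz [0.2883 0.2888 0.2894]
6.03 scene [0.5839 0.1928 0.2571] tipz [0.2839 0.2871 0.2898]
cam in tool [ 0.07499259  0.00198153 -0.1975828 ]
tip pts tool frame (scene) [[ 0.0085 -0.0065 -0.0268]
 [ 0.0002  0.0087 -0.0271]
 [ 0.0071 -0.0011 -0.0287]
 [ 0.0086 -0.0023 -0.029 ]
 [ 0.0062  0.0111 -0.0295]
 [ 0.0086 -0.0052 -0.03  ]
 [ 0.0086 -0.0082 -0.0311]
 [ 0.008  -0.0022 -0.0312]
 [ 0.0068 -0.0007 -0.0313]
 [ 0.0088  0.0121 -0.0316]
 [ 0.0102  0.0108 -0.0318]
 [ 0.0085  0.0085 -0.0321]]
-0.03 51 x 0.0088 0.0112 y -0.0088 0.0125 [-0.0047 -0.0013  0.008 ]
-0.04 310 x 0.0076 0.0113 y -0.0154 0.0193 [-0.0075  0.0049  0.0114]
-0.05 479 x -0.0058 0.0113 y -0.0159 0.0196 [-0.0072 -0.0011  0.0109]
-0.06 534 x 0.0087 0.0114 y -0.0165 0.0205 [-0.0086  0.0051  0.0124]
```

The fingertips show about 29 mm above the reported TCP (scene and wrist depth agree), which explains the missed grasp. The real tip height is tool z + 0.029. I'll descend accordingly and verify by camera close in.

Call:
{"fn": "apply_moves", "kwargs": {
  "commands": [0, 0, -4, 0, 0, 0, 3.5, 0, 0, -4, 0, 0, 0, 3.5, 0, 0, -3, 0, 0, 0, 3.5, 0, 0, -2, 0, 0, 0, 3.5, 0, 0, -1, 0, 0, 0, 3.5, 0, 0, 0, 0, 0, 0, 3.5, 0, 0, 0, 0, 0, 0, 3.5]
}}

```text
t: 7.0
tool_pos: [0.5861, 0.1934, 0.1173]
orientation: [2.737, 1.54, 0.008]
force: [0.3, -0.6, -0.1]
opening: 0.0349
```

```bash
cat >> h.py <<'E'
def tips():
    for n in ("wrist","scene"):
        s=read_state(); t=s["tool_pos"]; M=Ro.from_rotvec(s["orientation"]).as_matrix(); cm=camera_model(n); p,d=read_camera(n); X=cloud(cm,d).reshape(-1,3)
        L=(X-t)@M; m=(abs(L[:,0])<.015)&(abs(L[:,1])<.05)&(L[:,2]>-.06)&(L[:,2]<.0)&(X[:,2]>t[2]+.015)
        if m.any():
            z=np.sort(L[m][:,2])[::-1]; print(n,t.round(4),"tip zlocal",z[[0,min(5,len(z)-1),min(15,len(z)-1)]].round(4))
            b=L[m]; b=b[b[:,2]>-.055]; print("   y range",b[:,1].min().round(4),b[:,1].max().round(4),"gap",b[b[:,1]<0][:,1].max().round(4),b[b[:,1]>0][:,1].min().round(4),"x",np.quantile(b[:,0],[.02,.5,.98]).round(4))
E
python3 - <<'E'
from h import *
go((.584,.1927,.073),-31.3); tips()
cm=camera_model("wrist"); p,d=read_camera("wrist"); cv2.imwrite("pics/w2.png",p)
E
```

```text
t 7.0 tcp [0.5861 0.1934 0.1173] jaw -31.3 zax [ 0.0051  0.0014 -1.    ] open 0.0349 F [ 0.3 -0.6 -0.1] q [0.24 0.21 1.53 0.   1.4  0.78]
d cm [-0.21 -0.07 -4.43]
turn [-0.001  0.005 -0.   ]
wrist [0.5861 0.1934 0.1173] tip zlocal [-0.0305 -0.0313 -0.0319]
   y range -0.0308 0.0345 gap -0.0155 0.0192 x [-0.0047  0.0105  0.0111]
scene [0.5862 0.1934 0.1174] tip zlocal [-0.0275 -0.0289 -0.0321]
   y range -0.0293 0.0361 gap -0.0134 0.0213 x [-0.0087  0.0042  0.0099]
```

View pics/w2.png

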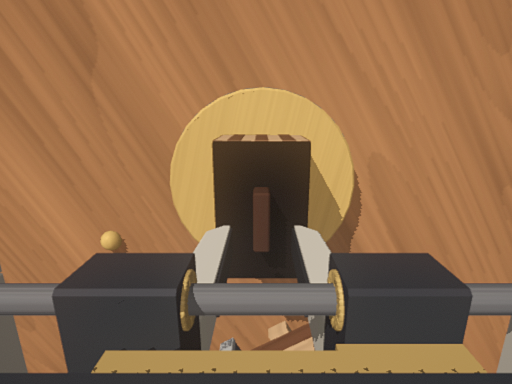

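The jaw gap (cols 229–294) is centred on the pull (col 261), and the tip offset is confirmed at 29–30 mm. I'll continue down.

Call:
{"fn": "apply_moves", "kwargs": {
  "commands": [-0.1, 0, -1.5, 0, 0.004, 0, 3.5, 0, 0, -1.5, 0, 0, 0, 3.5, 0, 0, -0.8, 0, 0, 0, 3.5, 0, 0, 0, 0, 0, 0, 3.5]
}}

```text
t: 7.65
tool_pos: [0.5846, 0.1932, 0.0763]
orientation: [-2.737, -1.54, -0.002]
force: [-0.4, -0.2, 0.4]
opening: 0.0348
```

```bash
python3 -c "
from h import *
go((.585,.193,.073),-31.3);tips()"
```

```text
t 7.65 tcp [0.5846 0.1932 0.0763] jaw -31.3 zax [ 5.0e-04  1.2e-03 -1.0e+00] open 0.0348 F [-0.4 -0.2  0.4] q [0.24 0.25 1.56 0.   1.33 0.78]
d cm [ 0.04 -0.02 -0.33]
turn [-0.001  0.001 -0.   ]
wrist [0.5846 0.1932 0.0763] tip zlocal [-0.0206 -0.0209 -0.0211]
   y range -0.0328 0.0382 gap -0.0001 0.0004 x [-0.0139  0.007   0.0146]
scene [0.5849 0.1933 0.0768] tip zlocal [-0.015  -0.0164 -0.0171]
   y range -0.0323 0.0409 gap -0.0003 0.0001 x [-0.0129  0.0059  0.0147]
```

Call:
{"fn": "apply_moves", "kwargs": {
  "commands": [0, 0, -0.25, 0, 0, 0, 3, 0, 0, 0, 0, 0, 0, 2, 0, 0, 0, 0, 0, 0, 1.6, 0, 0, 0, 0, 0, 0, 1.4, 0, 0, 0, 0, 0, 0, 1.1, 0, 0, 0, 0, 0, 0, 0.8, 0, 0, 0, 0, 0, 0, 0.8],
  "squeeze": 12
}}

```text
t: 8.62
tool_pos: [0.5865, 0.1938, 0.0765]
orientation: [2.738, 1.54, 0.008]
force: [-0.0, -0.1, -0.9]
opening: 0.0117
```

Gripped at 11.7 mm. Now I'll lift straight up.

Call:
{"fn": "apply_moves", "kwargs": {
  "commands": [0, 0, 0, 0, 0, 0, 0.5, 0, 0, 0.4, 0, 0, 0, 0.5, 0, 0, 0.5, 0, 0, 0, 0.5, 0, 0, 1.5, 0, 0, 0, 0.5, 0, 0, 3, 0, 0, 0, 0.5, 0, 0, 4, 0, 0, 0, 0.5, 0, 0, 4, 0, 0, 0, 0.5, 0, 0, 1, 0, 0, 0, 0.5],
  "squeeze": 22
}}

```text
t: 9.62
tool_pos: [0.5852, 0.1934, 0.2279]
orientation: [2.738, 1.54, 0.008]
force: [0.5, 0.3, -1.0]
opening: 0.012
```

```bash
python3 - <<'E'
from h import *
go((.634,-.2756,.23),13.5)
cm=camera_model("top"); p,d=read_camera("top"); X=cloud(cm,d); np.save("X1.npy",X)
print("box",rect(X,(.586,.196),.075,.085,.1))
cm=camera_model("wrist"); w2,dw=read_camera("wrist"); X=cloud(cm,dw)
print("held lid",rect(X,(.586,.193),.09,.2,.29)); 
cv2.imwrite("pics/c2.png",np.hstack([cv2.resize(p[60:200,60:210],(411,384)),w2[:,80:432]]))
E
```

```text
t 9.62 tcp [0.5852 0.1934 0.2279] jaw -31.3 zax [ 0.0047  0.0023 -1.    ] open 0.012 F [ 0.5  0.3 -1. ] q [0.24 0.16 1.39 0.   1.59 0.78]
d cm [  4.88 -46.9    0.21]
turn [-0.004  0.004  0.782]
box ((566.5, 163.2), (71.7, 42.8), -31.6, 'medz', np.float64(0.092), 189)
held lid ((592.3, 201.8), (87.4, 71.1), 58.7, 'medz', np.float64(0.2504), 12660)
```

View pics/c2.png

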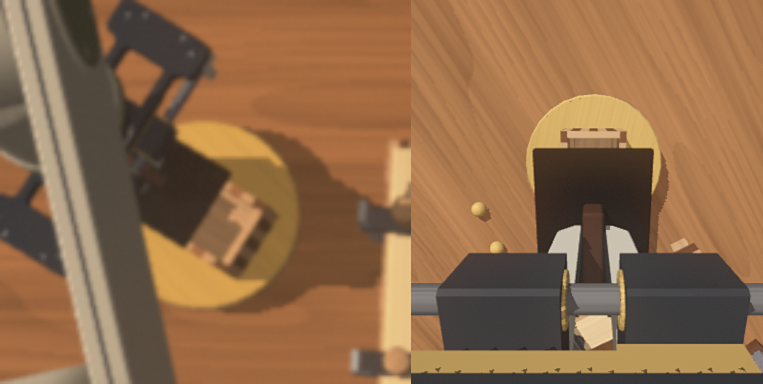

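The lid is held level, and the box is open and undisturbed. Now I'll carry it over the clamps.

Call:
{"fn": "apply_moves", "kwargs": {
  "commands": [0.4, -4, 0.3, 0, 0.004, 0.08, 0.5, 0.4, -5, 0, 0, 0, 0.08, 0.5, 0.4, -5, 0, 0, 0, 0.08, 0.5, 0.4, -5, 0, 0, 0, 0.08, 0.5, 0.4, -5, 0, 0, 0, 0.08, 0.5, 0.4, -5, 0, 0, 0, 0.08, 0.5, 0.4, -5, 0, 0, 0, 0.08, 0.5, 0.4, -5, 0, 0, 0, 0.08, 0.5]
}}

```text
t: 10.72
tool_pos: [0.6066, -0.2031, 0.2063]
orientation: [-2.068, -2.337, 0.034]
force: [0.6, 1.0, -0.0]
opening: 0.0117
```

```bash
python3 -c "
from h import *
go((.6325,-.2765,.1),13.5)"
```

```text
t 10.72 tcp [ 0.6066 -0.2031  0.2063] jaw 7.0 zax [-0.0297 -0.0027 -0.9996] open 0.0117 F [ 0.6  1.  -0. ] q [-0.39  0.26  1.31 -0.01  1.6  -0.52]
d cm [  2.59  -7.34 -10.63]
turn [ 0.004 -0.03   0.114]
```

Call:
{"fn": "apply_moves", "kwargs": {
  "commands": [1.3, -3.7, -1, 0.004, -0.03, 0.1, 0.5, 1.0, -3, -2, 0, 0, 0, 0.5, 0, 0, -3, 0, 0, 0, 0.5, 0, 0, -2, 0, 0, 0, 0.5, 0, 0, 0, 0, 0, 0, 0.5, 0, 0, 0, 0, 0, 0, 0.5]
}}

```text
t: 11.48
tool_pos: [0.6232, -0.2739, 0.1105]
orientation: [-1.953, -2.441, 0.005]
force: [1.4, -0.5, -0.4]
opening: 0.0118
```

```bash
python3 - <<'E'
from h import *
go((.6325,-.2765,.0),14)
for n in ("wrist","scene"):
    cm=camera_model(n); t=read_state()["tool_pos"];w2,dw=read_camera(n); X=cloud(cm,dw)
    print(n,t.round(4),"lid",rect(X,t,.085,t[2]+.016,t[2]+.03)); 
E
```

```text
t 11.47 tcp [ 0.6232 -0.2739  0.1105] jaw 12.7 zax [-0.0142  0.0071 -0.9999] open 0.0118 F [ 1.4 -0.5 -0.4] q [-0.49  0.41  1.3  -0.    1.45 -0.71]
d cm [  0.93  -0.26 -11.05]
turn [-0.007 -0.014  0.023]
wrist [ 0.6232 -0.2739  0.1105] lid ((623.6, -264.4), (87.4, 71.1), -77.4, 'medz', np.float64(0.1331), 9802)
scene [ 0.6232 -0.2738  0.1105] lid ((628.1, -275.6), (110.9, 72.0), -75.8, 'medz', np.float64(0.1297), 752)
```

Call:
{"fn": "apply_moves", "kwargs": {
  "commands": [0.8, -0.05, -2, -0.007, -0.014, 0.02, 0.5, 0, 0, -2, 0, 0, 0, 0.5, 0, 0, -2, 0, 0, 0, 0.5, 0, 0, -1, 0, 0, 0, 0.5, 0, 0, 0, 0, 0, 0, 0.5, 0, 0, 0, 0, 0, 0, 0.5]
}}

```text
t: 12.32
tool_pos: [0.634, -0.2751, 0.0431]
orientation: [1.932, 2.467, 0.002]
force: [-0.8, 0.1, 0.1]
opening: 0.0118
```

```bash
python3 -c "
from h import *
go((.631,-.2745,-.005),14)"
```

```text
t 12.32 tcp [ 0.634  -0.2751  0.0431] jaw 13.9 zax [ 0.0067 -0.0038 -1.    ] open 0.0118 F [-0.8  0.1  0.1] q [-0.48  0.46  1.36 -0.    1.31 -0.73]
d cm [-0.3   0.06 -4.81]
turn [0.004 0.007 0.002]
```

Call:
{"fn": "apply_moves", "kwargs": {
  "commands": [-0.25, 0.05, -1.2, 0.004, 0.006, 0, 0.5, 0, 0, -1.2, 0, 0, 0, 0.5, 0, 0, -0.5, 0, 0, 0, 0.5, 0, 0, 0, 0, 0, 0, 0.5, 0, 0, 0, 0, 0, 0, 0.5]
}}

```text
t: 12.95
tool_pos: [0.6319, -0.275, 0.013]
orientation: [1.936, 2.472, 0.001]
force: [-0.5, -0.7, -1.5]
opening: 0.0117
```

```bash
python3 - <<'E'
from h import *
go((.631,-.2745,-.005),14)
for n in ("scene","top"):
    cm=camera_model(n); t=read_state()["tool_pos"];w2,dw=read_camera(n); X=cloud(cm,dw)
    print(n,t.round(4),"lid",rect(X,t,.085,t[2]+.016,t[2]+.03)); print(rect(X,(.634,-.2756),.095,.010,.020))
E
```

```text
t 12.95 tcp [ 0.6319 -0.275   0.013 ] jaw 13.9 zax [ 1.4e-03 -2.0e-04 -1.0e+00] open 0.0117 F [-0.5 -0.7 -1.5] q [-0.49  0.5   1.37  0.    1.27 -0.73]
d cm [-0.09  0.05 -1.8 ]
turn [0.    0.001 0.002]
scene [ 0.6319 -0.275   0.013 ] lid ((636.0, -276.9), (109.6, 73.2), -75.7, 'medz', np.float64(0.0321), 672)
((638.9, -276.2), (136.9, 99.4), -75.7, 'medz', np.float64(0.0115), 188)
top [ 0.6318 -0.2749  0.013 ] lid ((628.7, -269.7), (96.5, 70.2), -76.2, 'medz', np.float64(0.0344), 378)
((633.1, -276.3), (137.4, 98.3), -76.8, 'medz', np.float64(0.0135), 145)
```

Call:
{"fn": "apply_moves", "kwargs": {
  "commands": [0.15, 0.05, -0.7, 0, 0, 0, 0.5, 0, 0, -0.5, 0, 0, 0, 0.5, 0, 0, -0.2, 0, 0, 0, 0.5, 0, 0, 0, 0, 0, 0, 0.5]
}}

```text
t: 13.55
tool_pos: [0.6338, -0.2745, -0.0015]
orientation: [1.936, 2.472, 0.001]
force: [0.1, -0.2, -1.3]
opening: 0.0121
```

Call:
{"fn": "apply_moves", "kwargs": {
  "commands": [0, 0, -0.15, 0, 0, 0, 0.5, 0, 0, 0, 0, 0, 0, 0.5]
}}

```text
t: 13.8
tool_pos: [0.6338, -0.2746, -0.003]
orientation: [1.936, 2.472, 0.001]
force: [0.4, -0.8, -1.0]
opening: 0.0114
```

Call:
{"fn": "apply_moves", "kwargs": {
  "commands": [0, 0, -0.15, 0, 0, 0, 0.5, 0, 0, 0, 0, 0, 0, 0.5]
}}

```text
t: 14.05
tool_pos: [0.634, -0.2747, -0.0043]
orientation: [1.936, 2.471, 0.002]
force: [0.3, -0.1, -1.2]
opening: 0.0114
```

Call:
{"fn": "apply_moves", "kwargs": {
  "commands": [0, 0, -0.15, 0, 0, 0, 0.5, 0, 0, 0, 0, 0, 0, 0.5]
}}

```text
t: 14.3
tool_pos: [0.6344, -0.2749, -0.0052]
orientation: [1.935, 2.471, 0.002]
force: [-0.6, 0.5, 0.7]
opening: 0.0114
```

Contact: the force has gone from -1.2 to +0.7 N. I'll release and rise.

Call:
{"fn": "apply_moves", "kwargs": {
  "commands": [0, 0, -0.05, 0, 0, 0, 1.3, 0, 0, 0, 0, 0, 0, 1.6, 0, 0, 0, 0, 0, 0, 3, 0, 0, 0.5, 0, 0, 0, 3, 0, 0, 2, 0, 0, 0, 3, 0, 0, 4, 0, 0, 0, 5, 0, 0, 5, 0, 0, 0, 8, -1, 0, 3, 0, 0, 0, 9.2]
}}

```text
t: 15.3
tool_pos: [0.6227, -0.2738, 0.145]
orientation: [1.936, 2.473, 0.001]
force: [0.6, -0.5, 0.5]
opening: 0.0554
```

```bash
python3 - <<'E'
from h import *
go((.44,-.1745,.15),15.3)
for n in ("scene","top","wrist"):
    cm=camera_model(n); w2,dw=read_camera(n); X=cloud(cm,dw); cv2.imwrite(f"pics/d_{n}.png",w2)
    print(n,"lid",rect(X,(.634,-.2756),.07,.0155,.022)); print(" pull",rect(X,(.634,-.2756),.05,.03,.045))
    if n!="wrist": print(" box",rect(X,(.586,.194),.075,.085,.1)); print(" ins",rect(X,(.44,-.175),.065,.03,.043))
E
```

```text
t 15.3 tcp [ 0.6227 -0.2738  0.145 ] jaw 13.9 zax [ 0.0011 -0.     -1.    ] open 0.0554 F [ 0.6 -0.5  0.5] q [-0.49  0.37  1.29  0.    1.48 -0.73]
d cm [-18.27   9.93   0.5 ]
turn [0.    0.001 0.025]
scene lid ((640.1, -275.7), (106.7, 67.6), -76.1, 'medz', np.float64(0.0164), 162)
 pull ((637.8, -276.5), (43.5, 14.6), -75.9, 'medz', np.float64(0.0336), 76)
 box ((587.1, 191.7), (111.0, 75.3), 58.8, 'medz', np.float64(0.0882), 463)
 ins ((444.3, -175.2), (91.3, 59.2), -75.5, 'medz', np.float64(0.0322), 128)
top lid ((631.2, -263.9), (96.2, 85.8), 14.5, 'medz', np.float64(0.0177), 356)
 pull ((631.9, -271.6), (35.0, 12.1), -73.7, 'medz', np.float64(0.0365), 60)
 box ((584.7, 193.1), (112.6, 72.0), 58.5, 'medz', np.float64(0.0912), 442)
 ins ((0.0, 0.0), (0.0, 0.0), 0.0, 'medz', np.float64(nan), 0)
wrist lid ((637.4, -275.9), (134.0, 96.6), -77.0, 'medz', np.float64(0.0171), 5462)
 pull ((636.4, -275.4), (43.2, 11.8), -75.7, 'medz', np.float64(0.0368), 487)
  return _methods._mean(a, axis=axis, dtype=dtype,
  ret = ret.dtype.type(ret / rcount)
```

The lid is flat in the tray (plate top 17 mm, pull top 37 mm, at -76°). Next is the insert.

Call:
{"fn": "apply_moves", "kwargs": {
  "commands": [-4, 2.2, 1.5, 0, 0, 0.01, 9.2, -5, 2.7, 0, 0, 0, 0.01, 9.2, -5, 2.7, 0, 0, 0, 0, 9.2, -3, 1.6, 0, 0, 0, 0, 9.2, 0, 0, 0, 0, 0, 0, 9.2, 0, 0, 0, 0, 0, 0, 9.2]
}}

```text
t: 16.2
tool_pos: [0.4452, -0.1779, 0.1505]
orientation: [-1.906, -2.485, 0.002]
force: [-0.2, -0.3, 0.4]
opening: 0.0919
```

```bash
python3 - <<'E'
from h import *
go((.44,-.1745,.12),15.3)
cm=camera_model("wrist"); w2,dw=read_camera("wrist"); X=cloud(cm,dw); cv2.imwrite("pics/w3.png",w2)
print(" ins",rect(X,(.44,-.175),.065,.031,.043))
E
```

```text
t 16.2 tcp [ 0.4452 -0.1779  0.1505] jaw 15.0 zax [-0.0086  0.0054 -0.9999] open 0.0919 F [-0.2 -0.3  0.4] q [-0.49 -0.17  1.85  0.    1.47 -0.75]
d cm [-0.52  0.34 -3.05]
turn [-0.005 -0.009  0.005]
 ins ((443.0, -174.5), (92.5, 54.1), -74.9, 'medz', np.float64(0.0357), 1176)
```

View pics/w3.png

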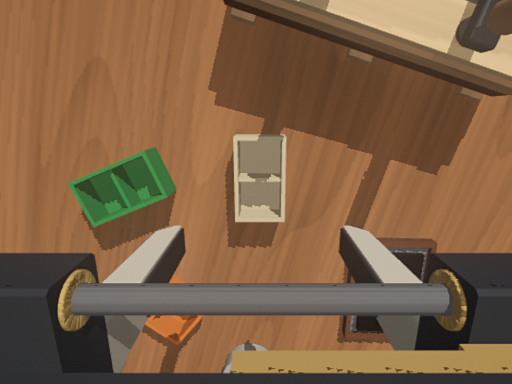

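The pale insert is confirmed at px (259,178), with green at (122,187) and orange at (175,312). I'll align and descend.

Call:
{"fn": "apply_moves", "kwargs": {
  "commands": [-0.3, 0, -2, -0.005, -0.009, 0.003, 9.2, 0, 0, -2.5, 0, 0, 0, 9.2, 0, 0, -2, 0, 0, 0, 9.2, 0, 0, -1, 0, 0, 0, 9.2, 0, 0, 0, 0, 0, 0, 9.2, 0, 0, 0, 0, 0, 0, 9.2]
}}

```text
t: 17.0
tool_pos: [0.4467, -0.1806, 0.074]
orientation: [1.909, 2.494, 0.001]
force: [-0.0, 0.1, -0.1]
opening: 0.092
```

```bash
python3 - <<'E'
from h import *
go((.4418,-.178,-.019),15.2)
cm=camera_model("wrist"); w2,dw=read_camera("wrist"); X=cloud(cm,dw); cv2.imwrite("pics/w4.png",w2)
print(" ins",rect(X,(.44,-.175),.065,.031,.043))
s=read_state(); M=Ro.from_rotvec(s["orientation"]).as_matrix(); L=((X.reshape(-1,3)-s["tool_pos"])@M)
b=L[(X.reshape(-1,3)[:,2]>.055)&(abs(L[:,0])<.02)&(abs(L[:,1])<.07)&(L[:,2]>-.06)]
print("tip",np.sort(b[:,2])[::-1][[0,5,15]],"gap",b[b[:,1]<0][:,1].max(),b[b[:,1]>0][:,1].min(),"x",np.quantile(b[:,0],[.02,.5,.98]))
E
```

```text
t 17.0 tcp [ 0.4467 -0.1806  0.074 ] jaw 15.2 zax [ 0.0011  0.     -1.    ] open 0.092 F [-0.   0.1 -0.1] q [-0.49 -0.11  1.94  0.    1.31 -0.76]
d cm [-0.49  0.26 -9.3 ]
turn [-0.     0.001  0.001]
 ins ((443.1, -174.5), (92.4, 54.1), -75.0, 'medz', np.float64(0.0358), 2022)
tip [-0.02965622 -0.03121438 -0.03178441] gap -0.043231028677093095 0.04773170646136852 x [-0.00726742  0.00773285  0.00929   ]
```

Call:
{"fn": "apply_moves", "kwargs": {
  "commands": [-0.48, 0.25, -1.5, 0, 0, 0, 9.2, 0, 0, -2, 0, 0, 0, 9.2, 0, 0, -2, 0, 0, 0, 9.2, 0, 0, -1.5, 0, 0, 0, 9.2, 0, 0, 0, 0, 0, 0, 9.2]
}}

```text
t: 17.68
tool_pos: [0.4416, -0.1779, 0.0016]
orientation: [1.907, 2.492, 0.002]
force: [0.4, 0.3, 0.7]
opening: 0.0923
```

```bash
python3 -c "
from h import *
go((.4418,-.178,-.019),15.2)"
```

```text
t 17.68 tcp [ 0.4416 -0.1779  0.0016] jaw 15.2 zax [ 0.0038 -0.0015 -1.    ] open 0.0923 F [0.4 0.3 0.7] q [-0.49 -0.03  2.01  0.    1.16 -0.76]
d cm [ 0.02 -0.01 -2.06]
turn [0.001 0.004 0.001]
```

Call:
{"fn": "apply_moves", "kwargs": {
  "commands": [0, 0, -0.9, 0, 0.004, 0, 9.2, 0, 0, -0.7, 0, 0, 0, 8, 0, 0, -0.2, 0, 0, 0, 7, 0, 0, 0, 0, 0, 0, 6.3, 0, 0, 0, 0, 0, 0, 5.9],
  "squeeze": 10
}}

```text
t: 18.3
tool_pos: [0.4431, -0.1787, -0.0159]
orientation: [1.907, 2.492, -0.001]
force: [-0.2, -0.5, -0.3]
opening: 0.0602
```

Call:
{"fn": "apply_moves", "kwargs": {
  "commands": [0, 0, 0, 0, 0, 0, 5.6, 0, 0, 0, 0, 0, 0, 5.2, 0, 0, 0, 0, 0, 0, 4.9, 0, 0, 0, 0, 0, 0, 4.9]
}}

```text
t: 18.8
tool_pos: [0.4433, -0.1788, -0.0155]
orientation: [1.906, 2.492, -0.001]
force: [-0.2, -0.3, -0.9]
opening: 0.0543
```

Call:
{"fn": "apply_moves", "kwargs": {
  "commands": [0, 0, 0, 0, 0, 0, 4.9, 0, 0, 0.5, 0, 0, 0, 4.9, 0, 0, 1.5, 0, 0, 0, 4.9, 0, 0, 4, 0, 0, 0, 4.9, 0, 0, 5, 0, 0, 0, 4.9, 0, 0, 5, 0, 0, 0, 4.9, 0, 0, 5, 0, 0, 0, 4.9, 0, 0, 4.5, 0, 0, 0, 4.9],
  "squeeze": 18
}}

```text
t: 19.8
tool_pos: [0.4391, -0.1766, 0.2492]
orientation: [-1.909, -2.495, 0.002]
force: [0.4, 0.2, -0.2]
opening: 0.0539
```

```bash
python3 - <<'E'
from h import *
go((.5855,.1925,.25),-31.3)
cm=camera_model("wrist"); t=read_state()["tool_pos"]; w2,dw=read_camera("wrist"); X=cloud(cm,dw)
print("ins",t,rect(X,t,.065,t[2]+.047,t[2]+.058))
p,d=read_camera("scene"); cv2.imwrite("pics/c3.png",np.hstack([cv2.resize(p[100:250,150:310],(410,384)),w2[:,80:432]]))
E
```

```text
t 19.8 tcp [ 0.4391 -0.1766  0.2492] jaw 15.2 zax [-9.0e-04 -1.1e-03 -1.0e+00] open 0.0539 F [ 0.4  0.2 -0.2] q [-0.49 -0.23  1.73 -0.    1.65 -0.75]
d cm [14.64 36.91  0.08]
turn [ 0.001 -0.001 -0.811]
ins [ 0.43912779 -0.17655071  0.24921831] ((440.4, -172.0), (92.8, 83.3), -74.8, 'medz', np.float64(0.3006), 4404)
```

View pics/c3.png

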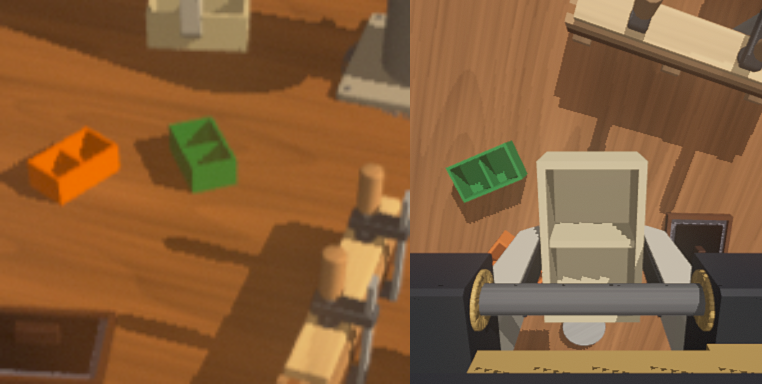

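The insert is held level at c3 px (590,235). Now I'll carry it over the clamped block.

Call:
{"fn": "apply_moves", "kwargs": {
  "commands": [1.4, 3.6, 0.3, 0, 0, -0.08, 4.9, 1.4, 3.6, 0.3, 0, 0, -0.08, 4.9, 1.4, 3.6, 0.3, 0, 0, -0.08, 4.9, 1.4, 3.6, 0.2, 0, 0, -0.08, 4.9, 1.4, 3.6, 0.2, 0, 0, -0.08, 4.9, 1.4, 3.6, 0.2, 0, 0, -0.08, 4.9, 1.4, 3.6, 0, 0, 0, -0.08, 4.9, 1.4, 3.6, 0, 0, 0, -0.08, 4.9]
}}

```text
t: 20.9
tool_pos: [0.5538, 0.1167, 0.2727]
orientation: [2.609, 1.727, -0.005]
force: [0.5, -0.4, 0.6]
opening: 0.0542
```

```bash
python3 -c "
from h import *
go((.5835,.1925,.2),-31.3)"
```

```text
t 20.9 tcp [0.5538 0.1167 0.2727] jaw -23.0 zax [ 0.0046 -0.0124 -0.9999] open 0.0542 F [ 0.5 -0.4  0.6] q [ 0.13  0.02  1.45 -0.01  1.67  0.53]
d cm [ 2.97  7.58 -7.27]
turn [ 0.013  0.004 -0.145]
```

Call:
{"fn": "apply_moves", "kwargs": {
  "commands": [1.5, 3.7, -1, 0.013, 0.004, -0.07, 4.9, 1.2, 3.2, -1, 0, 0, -0.07, 4.9, 0, 0, -2, 0, 0, 0, 4.9, 0, 0, -3, 0, 0, 0, 4.9, 0, 0, -2, 0, 0, 0, 4.9, 0, 0, 0, 0, 0, 0, 4.9, 0, 0, 0, 0, 0, 0, 4.9]
}}

```text
t: 21.78
tool_pos: [0.5793, 0.1882, 0.1797]
orientation: [-2.735, -1.545, 0.003]
force: [0.2, -0.5, -0.2]
opening: 0.0535
```

```bash
python3 - <<'E'
from h import *
go((.584,.191,.0875),-31.3)
for n in ("scene","top","wrist"):
    t=read_state()["tool_pos"]; cm=camera_model(n); p,d=read_camera(n); X=cloud(cm,d)
    print(n,t.round(4),"box",rect(X,(.586,.193),.072,.087,.097)); print("    ins",rect(X,(.587,.193),.053,t[2]+.046,t[2]+.056)); cv2.imwrite(f"pics/e_{n}.png",p)
E
```

```text
t 21.77 tcp [0.5793 0.1882 0.1797] jaw -31.1 zax [-1.7e-03 -5.0e-04 -1.0e+00] open 0.0535 F [ 0.2 -0.5 -0.2] q [ 0.23  0.16  1.47 -0.    1.51  0.77]
d cm [ 0.47  0.28 -9.22]
turn [ 0.    -0.002 -0.004]
scene [0.5793 0.1882 0.1797] box ((588.3, 191.6), (110.1, 74.4), 58.9, 'medz', np.float64(0.0886), 348)
    ins ((597.1, 196.5), (96.6, 75.2), -70.5, 'medz', np.float64(0.2278), 209)
top [0.5793 0.1882 0.1797] box ((574.3, 176.4), (73.6, 71.8), 59.0, 'medz', np.float64(0.0918), 210)
    ins ((571.3, 173.1), (56.5, 50.6), -32.4, 'medz', np.float64(0.2304), 102)
wrist [0.5795 0.1884 0.1799] box ((609.7, 229.8), (71.8, 24.2), -30.8, 'medz', np.float64(0.092), 929)
    ins ((584.0, 192.4), (93.1, 83.2), 58.9, 'medz', np.float64(0.2312), 4756)
```

Call:
{"fn": "apply_moves", "kwargs": {
  "commands": [0.39, 0.11, -1, 0, 0, -0.003, 4.9, 0, 0, -2, 0, 0, 0, 4.9, 0, 0, -1.5, 0, 0, 0, 4.9, 0, 0, -0.8, 0, 0, 0, 4.9, 0, 0, 0, 0, 0, 0, 4.9, 0, 0, 0, 0, 0, 0, 4.9]
}}

```text
t: 22.68
tool_pos: [0.5836, 0.1897, 0.1232]
orientation: [-2.737, -1.541, 0.001]
force: [-0.0, -0.1, -0.8]
opening: 0.0537
```

```bash
cat >> h.py <<'E'
def fit():
    # insert and box in tool axes (TCP-origin), per camera
    for n in ("scene","top","wrist"):
        s=read_state(); t=s["tool_pos"]; M=Ro.from_rotvec(s["orientation"]).as_matrix(); cm=camera_model(n); p,d=read_camera(n); X=cloud(cm,d).reshape(-1,3)
        L=(X-t)@M; near=(abs(L[:,0])<.08)&(abs(L[:,1])<.06)
        I=L[near&(L[:,2]<-.047)&(L[:,2]>-.0545)&(abs(L[:,0])>.022)]; B=L[near&(X[:,2]>.086)&(X[:,2]<.0965)]
        f=lambda P: "x %.4f..%.4f y %.4f..%.4f n%d"%(P[:,0].min(),P[:,0].max(),P[:,1].min(),P[:,1].max(),len(P)) if len(P) else "none"
        print(n,t.round(4),"| ins",f(I),"| box",f(B))
        for k,P in (("ins",I),("box",B)):
            if len(P)>30:
                r=cv2.minAreaRect((P[:,:2]*1000).astype(np.float32)); print("   ",k,np.round(r[0],1),np.round(r[1],1),round(r[2],1))
E
python3 - <<'E'
from h import *
go((.5833,.1894,.0865),-31.3); fit()
E
```

```text
t 22.68 tcp [0.5836 0.1897 0.1232] jaw -31.2 zax [-9.e-04 -2.e-04 -1.e+00] open 0.0537 F [-0.  -0.1 -0.8] q [ 0.23  0.2   1.52 -0.    1.41  0.78]
d cm [-0.03 -0.03 -3.67]
turn [ 0.    -0.001 -0.001]
scene [0.5836 0.1897 0.1232] | ins x -0.0387..0.0517 y -0.0256..0.0303 n81 | box x -0.0521..0.0593 y -0.0342..0.0406 n310
    ins [6.7 2.1] [90.4 55.9] 0.3
    box [3.6 3.1] [111.3  74.8] 0.2
top [0.5836 0.1896 0.1233] | ins x -0.0427..-0.0233 y -0.0273..0.0261 n71 | box x -0.0529..0.0067 y -0.0368..0.0352 n188
    ins [-33.1  -0.6] [19.1 53.4] 0.7
    box [-23.2  -0.9] [72.5 59. ] 89.3
wrist [0.5837 0.1897 0.1235] | ins x -0.0406..0.0523 y -0.0255..0.0290 n2518 | box x 0.0453..0.0601 y -0.0342..0.0377 n1171
    ins [5.9 1.9] [54.5 92.8] 89.8
    box [52.8  1.7] [71.9 14.8] 89.8
```

Call:
{"fn": "apply_moves", "kwargs": {
  "commands": [-0.05, -0.08, -0.8, 0, 0, 0, 4.9, 0, 0, -1, 0, 0, 0, 4.9, 0, 0, -0.6, 0, 0, 0, 4.9, 0, 0, 0, 0, 0, 0, 4.9, 0, 0, 0, 0, 0, 0, 4.9]
}}

```text
t: 23.45
tool_pos: [0.5834, 0.1889, 0.0982]
orientation: [2.737, 1.541, 0.0]
force: [-0.9, 0.6, -0.5]
opening: 0.0537
```

```bash
python3 - <<'E'
from h import *
go((.583,.1887,.0865),-31.3); fit()
E
```

```text
t 23.45 tcp [0.5834 0.1889 0.0982] jaw -31.2 zax [ 3.e-04  1.e-04 -1.e+00] open 0.0537 F [-0.9  0.6 -0.5] q [0.23 0.22 1.55 0.   1.37 0.77]
d cm [-0.04 -0.02 -1.17]
turn [-0.     0.    -0.001]
scene [0.5834 0.1889 0.0982] | ins x -0.0412..0.0518 y -0.0257..0.0297 n72 | box x -0.0515..0.0600 y -0.0332..0.0402 n259
    ins [4.9 2.6] [54.8 93. ] 88.9
    box [4.5 2.6] [111.1  73.5] 1.2
top [0.5834 0.1888 0.0982] | ins x -0.0430..-0.0234 y -0.0274..0.0263 n65 | box x -0.0514..0.0024 y -0.0371..0.0346 n168
    ins [-33.2  -0.5] [19.2 53.6] 0.5
    box [-24.7  -1.3] [71.9 53.6] 89.6
wrist [0.5835 0.1889 0.0984] | ins x -0.0405..0.0523 y -0.0254..0.0289 n2505 | box x 0.0455..0.0609 y -0.0346..0.0378 n1450
    ins [5.9 1.7] [92.8 54.2] 0.0
    box [53.2  1.6] [15.4 72.4] 0.1
```

The three cameras agree on centring to within a millimetre. Now the last 11.5 mm down.

Call:
{"fn": "apply_moves", "kwargs": {
  "commands": [0, 0, -0.6, 0, 0, 0, 4.9, 0, 0, -0.35, 0, 0, 0, 4.9, 0, 0, 0, 0, 0, 0, 4.9, 0, 0, 0, 0, 0, 0, 4.9]
}}

```text
t: 24.1
tool_pos: [0.5837, 0.189, 0.0886]
orientation: [2.737, 1.541, 0.002]
force: [0.3, -0.5, -0.7]
opening: 0.0537
```

```bash
python3 - <<'E'
from h import *
go((.5834,.1889,.0865),-31.3); fit()
for n in ("wrist",):
    s=read_state();cm=camera_model(n); p,d=read_camera(n); X=cloud(cm,d).reshape(-1,3); L=(X-s["tool_pos"])@Ro.from_rotvec(s["orientation"]).as_matrix()
    for a,b in ((-.04,-.025),(.03,.053)):
        m=(L[:,0]>a)&(L[:,0]<b)&(abs(L[:,1])<.032)&(L[:,2]<-.045)&(L[:,2]>-.06)
        for q in (m&(L[:,1]<-.02),m&(L[:,1]>.022)): print("ins top z",np.median(X[q][:,2]).round(4),q.sum())
    m=(L[:,0]>.054)&(L[:,0]<.06)&(abs(L[:,1]-.002)<.03)&(X[:,2]>.08); print("rim z",np.median(X[m][:,2]))
E
```

```text
t 24.1 tcp [0.5837 0.189  0.0886] jaw -31.2 zax [ 1.1e-03  2.0e-04 -1.0e+00] open 0.0537 F [ 0.3 -0.5 -0.7] q [ 0.23  0.23  1.56 -0.    1.35  0.77]
d cm [-0.03 -0.01 -0.21]
turn [-0.     0.001 -0.001]
scene [0.5837 0.189  0.0886] | ins x 0.0232..0.0507 y -0.0228..0.0309 n56 | box x -0.0522..0.0593 y -0.0341..0.0403 n252
    ins [37.   4.1] [27.5 53.7] 0.1
    box [3.4 3.4] [ 74.3 111.5] 89.6
top [0.5837 0.1889 0.0886] | ins x -0.0426..-0.0242 y -0.0275..0.0261 n64 | box x -0.0520..-0.0027 y -0.0373..0.0344 n176
    ins [-33.5  -0.7] [18.4 53.7] 0.3
    box [-27.5  -1.5] [72.1 48.9] 89.4
wrist [0.5838 0.189  0.0887] | ins x -0.0406..0.0522 y -0.0254..0.0289 n2503 | box x -0.0438..0.0606 y -0.0351..0.0376 n1649
    ins [5.8 1.8] [54.2 92.9] 89.8
    box [8.4 1.2] [104.6  72.5] 0.1
ins top z 0.1398 53
ins top z 0.1399 73
ins top z 0.1401 457
ins top z 0.1401 488
rim z 0.09186047692100369
```

Call:
{"fn": "apply_moves", "kwargs": {
  "commands": [-0.02, 0, -0.18, 0, 0, 0, 4.9, 0, 0, 0, 0, 0, 0, 4.9, 0, 0, 0, 0, 0, 0, 4.9]
}}

```text
t: 24.68
tool_pos: [0.5837, 0.189, 0.087]
orientation: [2.737, 1.541, 0.003]
force: [1.1, 0.8, -0.9]
opening: 0.0542
```

```bash
python3 - <<'E'
from h import *
go((.5834,.1889,.0865),-31.3); fit()
s=read_state();cm=camera_model("wrist"); p,d=read_camera("wrist"); X=cloud(cm,d).reshape(-1,3); L=(X-s["tool_pos"])@Ro.from_rotvec(s["orientation"]).as_matrix()
m=(L[:,0]>.03)&(L[:,0]<.053)&(L[:,1]>.022)&(L[:,1]<.032)&(L[:,2]<-.045)&(L[:,2]>-.06); print("ins top",np.median(X[m][:,2]))
q=read_camera("scene")[0]; r=read_camera("top")[0]
c=[cv2.resize(q[180:310,290:410],(266,288),interpolation=cv2.INTER_CUBIC),cv2.resize(r[90:190,80:190],(317,288),interpolation=cv2.INTER_CUBIC),cv2.resize(p[60:300,150:370],(264,288))]
cv2.imwrite("pics/c4.png",np.hstack(c))
go()
cm=camera_model("top")
E
```

```text
t 24.68 tcp [0.5837 0.189  0.087 ] jaw -31.2 zax [ 1.7e-03  4.0e-04 -1.0e+00] open 0.0542 F [ 1.1  0.8 -0.9] q [0.23 0.23 1.56 0.   1.35 0.77]
d cm [-0.03 -0.01 -0.05]
turn [-0.     0.002 -0.001]
scene [0.5837 0.189  0.087 ] | ins x -0.0329..0.0510 y -0.0258..0.0310 n70 | box x -0.0517..0.0592 y -0.0340..0.0398 n259
    ins [9.1 2.6] [83.7 56.8] 0.2
    box [3.7 3. ] [ 73.5 111.2] 89.7
top [0.5837 0.189  0.0869] | ins x -0.0425..-0.0237 y -0.0275..0.0261 n67 | box x -0.0522..-0.0026 y -0.0373..0.0345 n170
    ins [-33.2  -0.6] [53.8 18.2] 89.1
    box [-27.7  -1.7] [71.8 49.5] 89.3
wrist [0.5837 0.189  0.087 ] | ins x -0.0406..0.0522 y -0.0253..0.0289 n2518 | box x -0.0425..0.0608 y -0.0352..0.0377 n1699
    ins [5.8 1.8] [54.1 92.8] 89.9
    box [9.  1.2] [103.4  72.5] 0.4
ins top 0.1383921446729321
t 24.98 tcp [0.5838 0.189  0.087 ] jaw -31.2 zax [ 1.7e-03  4.0e-04 -1.0e+00] open 0.0536 F [ 0.5 -0.3 -0.4] q [ 0.23  0.23  1.56 -0.    1.35  0.77]
```

View pics/c4.png

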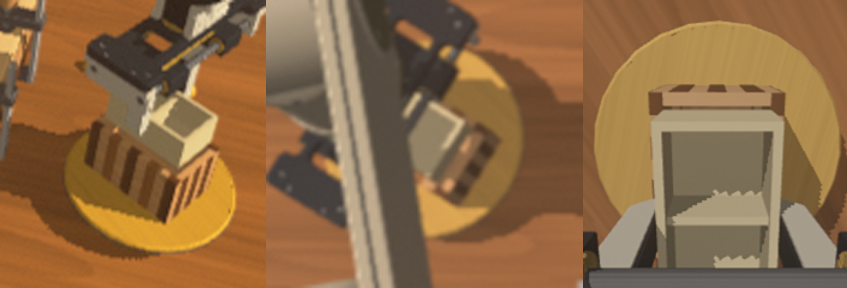

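The pictures show the insert level and open side up over the mouth in all three views, square to the box, with nothing touching. I'm handing in.

```bash
python3 -c "
from h import *
go(); print(close_job())"
```

```text
t 24.98 tcp [0.5838 0.189  0.087 ] jaw -31.2 zax [ 1.7e-03  4.0e-04 -1.0e+00] open 0.0536 F [ 0.5 -0.3 -0.4] q [ 0.23  0.23  1.56 -0.    1.35  0.77]
the job is handed in; nothing more can be done
None
```

The job is done and handed in at t = 25 s. The ebony lid lies flat and right way up in the felt tray. The pale insert was carried over the clamps and is held level and open side up over the box mouth.

**Lid:** the depth readings put the plate top at 17 mm and the pull top at 37 mm, square to the tray at about -76°.

**Insert:**
- The underside is at about 102.4 mm and the rim at about 92 mm, so the gap is about 10.5 mm.
- It is square to the box within about 0.5°.
- Centring agrees within about 1 mm in the wrist and top cameras. The last scene-camera fit saw only part of the insert along its length, so it could not confirm that direction.
- The grip is steady at 54 mm.

**Box:** it showed no measurable movement on its turntable.

**Disagreements:**
- The first grasp at the lid closed on air above the pull, without touching anything. The cameras put the real fingertips about 29 mm above the reported TCP and 2–3 mm to the side. I corrected for that, and the second grasp held.
- The cameras disagree with each other by 2–4 mm in absolute x, so I centred the insert relative to the box within each camera.
- I did not measure the feet, the wax tin or the clamped block again at the end. On the carry over the clamps the lid's underside was about 219 mm up at the lowest reading and the insert's about 265 mm, against 158 mm handles.

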